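# Unlock an ear cup from its cradle and hold its grille up for inspection

### The arm

A 7-joint arm with a two-finger parallel gripper is mounted at the origin on the work surface. World frame = base frame: x ahead of the robot, y to its left, z up, the work surface at z = 0. Lengths are in m, angles in rad, forces in N, time in s.
With the tool pointing down it reaches from about 0.35 to 0.9 m from the base axis. Payload 8.1 kg.
Tool frame: the origin (TCP) lies on the front face of the gripper's body, between the roots of the fingers; the fingertips stand 66 mm ahead of it and the grasp point (between the pads) lies 47 mm ahead of it (arm.finger_overhang is the distance from the TCP to the fingertips, in m); z points along the fingers, y is the line along which they close (so a half turn about z gives the same grasp; the last joint's range is limited). The gripper opens to 92 mm and grips with 3 to 60 N. Pads are 19 mm wide; open, the fingers measure 130 mm over their backs; the gripper's body (75 mm by 190 mm) begins 47 mm behind the grasp point.
Start: joints at [-1.286, 0.434, 0.025, 1.573, -0.012, 1.134, -0.075], TCP at [0.236, 0.579, 0.292] pointing down, gripper open.
Joint ranges: [-2.62, 2.62], [-0.44, 2.09], [-1.27, 1.32], [0.08, 2.57], [-1.32, 4.46], [0.12, 2], [-2.74, 2.74]. Speed limits (rad/s): [2.22, 2.22, 3.01, 3.01, 3.14, 3.14, 3.14].

### API

Orientations are given as a rotation vector (axis times angle).
In Python, from cell import readout, cams, workorder, spotter, arm gives the robot as it stands.
- The arm moves only by the shell command python3 -m creep 'ROWS' [FORCE]. ROWS is a JSON list of rows, 1 to 10 of them, each of 5 numbers: dx, dy, dz in m, then a turn about the tool's z in rad, then the opening from 0.0 (shut) to 1.0 (fully open); each row shifts and turns the commanded pose from where the row before left it, along the tool's axes as they then stand; what a row does not reach is not made up. A row lasts 1/10 s, in which the tool goes at most 0.05 m and 0.15 rad, less where a joint would pass 70% of its speed; a pose out of reach is approached as far as the arm can. The fingers move at their own pace and stop on an object; FORCE is the grip in N (left out, the last holds). Time passes only in rows, so rows that do not move let the fingers close. It prints the time, the measured TCP pose, the force, the opening and the grip force at its end.
- readout.observe(): the state, without advancing time (a new reading comes with each control period).
- cams.get_image(name): name is "side" or "top" or "wrist"; returns a dict with "image" (480x640x3 uint8, blue, green, red), "fx", "fy", "cx", "cy" (pixels), "distortion" ([k1, k2, p1, p2, k3] as OpenCV has them; the pictures are not rectified), "cam_to_world" (4x4, takes a point from camera to world coordinates); the wrist camera has in their place "mount" (4x4, takes a point from camera to tool coordinates, whose origin is the TCP and whose axes are the flange's). Camera axes: x right, y down, z forward; pixel columns grow to the right and rows downward; lengths in m; the calibration is good to about 2 mm. A picture is of the moment at which its call begins: read the wrist's pose just before it. There is no depth.
- workorder.sign_off(): hands the job in; it is judged then, once.
Trained networks look in a picture, given as the dict that the camera call returned (one of the last four; its "shot" number tells which), for a name from the list of things; names that differ only in an ending like _2 or _b are one class to them, and where a whole thing is asked for, a point or a joint stands for the part that bears it (a point fixed in the world has none). Each returns a list of dicts, best first, with "score" (0 to 1); they miss things now and then, are a little off and sometimes report something else, mostly with a low value. They report only what shows in the picture. A call takes as long as a camera call. They do not tell look-alikes from the thing itself.
- spotter.boxes_of(picture, name): "centre" ([x, y, z] in m, in the coordinates of the camera as it stood for that picture, good to about 4 mm: the middle of the surface that is visible of it).
The state is a dict: "clock": time; "joints": joint angles; "dq": joint speeds; "joint_efforts": joint torques, N m; "position": TCP position; "ee_rot": TCP orientation; "force": force on the tool from outside, world axes, zero at the start; "ft_torque": the same for the moment, N m; "width": opening from 0.0 (shut) to 1.0 (fully open); "gripper_force": force on a finger pad.
Only numpy, scipy, OpenCV 4.12 (cv2) and the standard library are available. Lean on these libraries where they do the work, as an engineer would, in place of code of your own. Each camera call takes 0.05 s, during which the arm holds its last target. There are 200 camera calls.

### The job

Use the fork key to turn the cradle's captive locking screw a quarter turn anticlockwise (seen from above), not your fingers, and put the key back standing in its wooden stand. Then draw the ear cup up out of its cradle and finish while holding it still in the gripper, its centre about 25 cm above the bench, tipped so that the mesh grille faces up at about 45 degrees (halfway between level and straight up). Keep the fingers off the cradle and screw and leave the other things on the bench where they are.

Things in the scene. Friction and masses are not known exactly. Their poses are not given: they have to be found in the camera images.
- cradle: fixed aluminium fixture, base 76 x 166 x 10 mm (y -65 to +101). A slot 27 mm wide in x between two black walls (8 mm thick, tops 34 mm above bench) holds the ear cup on edge. End blocks (30 mm in x, tops 41 mm above bench) at y -57 to -39 and +39 to +99; the screw is on the +y one. Origin: slot centre, on the bench; z up, y along the slot to the screw, +x the side the grille faces
- lock_top (a point): top of the screw head, on its vertical axis, 75 mm from the cradle origin along cradle +y, 70 mm above bench. Head: upright steel bar 30 mm long (along point y), 4 mm thick (x), 9 mm high, on a round hub (diameter 30 mm, top 61 mm above bench). A flat finger 12 mm wide, underside 51.5 mm above bench, reaches 32 mm along point -y, over the ear cup's lug while locked
- lock (a joint): angle of the captive screw, rad: 0 locked (finger along the cradle's -y, over the lug), grows anticlockwise seen from above, stop at 1.75; the lug is free above about 0.65, a quarter turn is 1.57, unlocked counts above 1.0. Stays where it is left; friction torque about 0.06 N m
- earcup: black disc, diameter 72 mm, 24 mm thick, on edge in the cradle, 0.1-0.2 kg. Origin: underside centre (10 mm above bench when seated); z up, top at z 74 mm. x is the disc's axis: +x out of the face with the steel mesh grille; -x face has a round boss (diameter 20, 6 mm proud, at disc centre). Lugs 14 x 8 mm reach y = +-54 mm, centred z 35. Grip the flat faces near the top, closing along x
- earcup_center (a point): centre of the ear cup's disc, 38 mm above its origin along its z; axes as earcup
- key: fork key upright in the stand, 120 mm long, 0.15 kg. Origin: centre of its lower end; z up. Square grey handle 22 x 22 mm at z 65 to 120 mm (sides along x and y), round shank, steel foot 38 mm in diameter (z 0 to 23). The foot's slot runs along key x, open at both ends, 12 mm wide (y), 11 mm deep; it goes over the screw head's bar with about 0.27 rad of play either way
- key_tip (a point): centre of the key's lower end (the key's origin)
- stand: fixed wooden block 76 x 76 x 45 mm with a round hole 41 mm in diameter, 37 mm deep, in the middle of its top; holds the key. Origin: centre of its underside on the bench
- stand_floor (a point): centre of the floor of the stand's hole, 8 mm above the bench; the key's lower end rests here
- glue: bystander: white plastic bottle with yellow cap, 48 mm diameter, 100 mm tall, standing; origin centre of underside
- frame_ring: bystander: white plastic ring, 84 mm outer diameter, 10 mm high, lying flat; origin centre of underside
- ear_pad: bystander: black rubber ear pad ring, 86 mm outer diameter, 20 mm high, lying flat; origin centre of underside
- mesh_ring: bystander: aluminium ring, 68 mm outer diameter, 8 mm high, lying flat; origin centre of underside
- driver: bystander: ordinary screwdriver with red handle, lying flat, about 200 mm long along its x; origin on the bench
- yoke: bystander: half-round steel headphone yoke, 100 mm wide, 12 mm high, lying flat; origin at the centre of the half circle, on the bench
Mind the look-alikes: they are no part of the job. What is meant by the earcup is not pink or purple, and is the larger of those in its own colour.

How it is judged:
By the outcome, as a careful person would: the job done as asked, in the order asked, and still so for the second after the job is handed in, while the arm keeps its last pose, push and grip.
It also fails if it takes over 61 s, if anything falls off the work surface, if the arm or the gripper's body presses on something with over 40 N, if the wrist force passes 120 N, or if a joint passes its speed limit or range.

## Working session

There is one attempt and no reset: what is moved stays moved. The work goes in short steps, Python scripts to look and compute and a shell command to move; the robot and the scene stay as the last step left them, time stands still between calls to the robot, and variables do not carry over. Pictures are saved under pics/ and viewed, at most 10 in all, crops included, and the job is handed in when it is done.

```bash
mkdir -p pics
cat > h.py <<'E'
import numpy as np,cv2
from cell import readout,cams,workorder,spotter,arm
from scipy.spatial.transform import Rotation as R
def T():
    s=readout.observe();M=np.eye(4);M[:3,:3]=R.from_rotvec(s["ee_rot"]).as_matrix();M[:3,3]=s["position"];return M
def shot(n):
    t=T();p=cams.get_image(n);p["c2w"]=np.array(p["cam_to_world"]) if "cam_to_world" in p else t@np.array(p["mount"]);return p
def find(p,name,k=3):
    o=[]
    for d in spotter.boxes_of(p,name)[:k]:
        w=(p["c2w"]@np.r_[d["centre"],1])[:3];o.append((round(d["score"],2),w.round(4),proj(p,[w])[0].round()))
    return o
def K(p): return np.array([[p["fx"],0,p["cx"]],[0,p["fy"],p["cy"]],[0,0,1.]])
def proj(p,P):
    W=np.linalg.inv(p["c2w"]);P=np.atleast_2d(np.array(P,float))
    return cv2.projectPoints(P,cv2.Rodrigues(W[:3,:3])[0],W[:3,3],K(p),np.array(p["distortion"],float))[0][:,0]
def ray(p,uv,z):
    n=cv2.undistortPoints(np.array([[uv]],float),K(p),np.array(p["distortion"],float))[0,0]
    d=p["c2w"][:3,:3]@np.r_[n,1];o=p["c2w"][:3,3];return o+d*(z-o[2])/d[2]
E
python3 - <<'E'
from h import *
print(readout.observe())
for n in("top","side"):
    p=shot(n);cv2.imwrite(f"pics/{n}0.png",p["image"]);print(n,p["c2w"].round(3).tolist(),p["fx"])
    for k in("cradle","lock_top","earcup","key","stand","glue","ear_pad"):
        for d in find(p,k):print(k,*d)
E
```

```text
{'clock': 0.0, 'joints': array([-1.28562533,  0.43518326,  0.02496676,  1.57411336, -0.01161276,
        1.13403356, -0.07512338]), 'dq': array([ 3.12907034e-05,  2.10500299e-04, -4.40465421e-04, -3.15867389e-04,
        4.08429615e-04,  1.94474633e-03, -1.68713104e-04]), 'joint_efforts': array([ 7.37540031e-04, -6.67849302e+01,  9.85478573e-01, -3.14454246e+01,
       -6.05546334e-02,  4.30577353e-02,  1.70565631e-04]), 'position': array([0.23620576, 0.57818243, 0.29146323]), 'ee_rot': array([-6.05409041e-01, -3.08252382e+00,  2.48539982e-03]), 'force': array([ 1.00414744, -0.19671517, -0.830869  ]), 'ft_torque': array([0.0352094 , 0.00110048, 0.01692925]), 'gripper_force': 0.0, 'width': 1.0028404163873084}
top [[-0.005, -0.999, 0.053, 0.494], [-1.0, 0.004, -0.011, 0.016], [0.011, -0.053, -0.999, 1.035], [0.0, 0.0, 0.0, 1.0]] 519.5640804518524
cradle 0.69 [ 0.5291 -0.0559  0.0133] [344. 249.]
lock_top 0.72 [ 0.5299 -0.0187  0.0584] [326. 248.]
earcup 0.98 [ 0.6526 -0.0662  0.0483] [350. 184.]
earcup 0.74 [0.5051 0.1181 0.0441] [254. 262.]
earcup 0.59 [ 0.5304 -0.0902  0.0754] [364. 
[... 275 characters left out ...]
89] [426. 168.]
side [[0.994, -0.076, 0.083, 0.448], [-0.111, -0.766, 0.633, -0.622], [0.016, -0.638, -0.77, 0.814], [0.0, 0.0, 0.0, 1.0]] 583.4784752966514
cradle 0.59 [ 0.5249 -0.0923  0.0064] [313. 291.]
lock_top 0.74 [ 0.5285 -0.0195  0.0604] [311. 236.]
lock_top 0.73 [ 0.5176 -0.3118  0.0468] [327. 409.]
earcup 0.88 [ 0.5277 -0.1093  0.0692] [317. 277.]
earcup 0.87 [0.5101 0.1067 0.0364] [293. 191.]
earcup 0.72 [ 0.6585 -0.0735  0.0366] [393. 264.]
key 0.86 [ 0.5203 -0.2955  0.0959] [329. 382.]
stand 0.96 [ 0.5166 -0.3093  0.044 ] [326. 408.]
glue 0.94 [0.4598 0.2931 0.0566] [259. 119.]
ear_pad 0.93 [ 0.694  -0.2292  0.0197] [435. 352.]
ear_pad 0.51 [ 0.529  -0.1084  0.0693] [318. 277.]
```

View pics/top0.png

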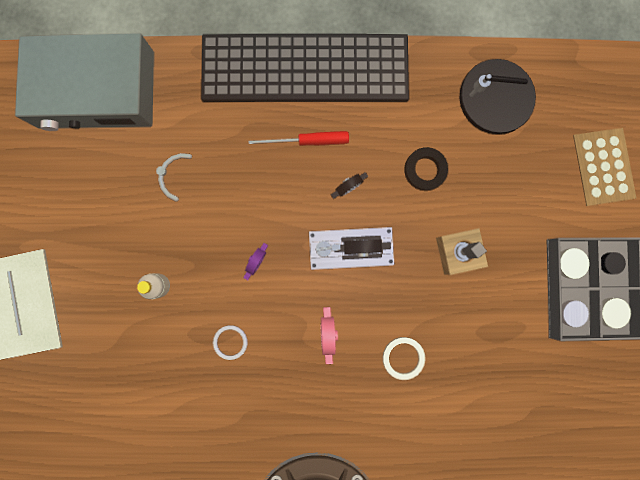

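View pics/side0.png

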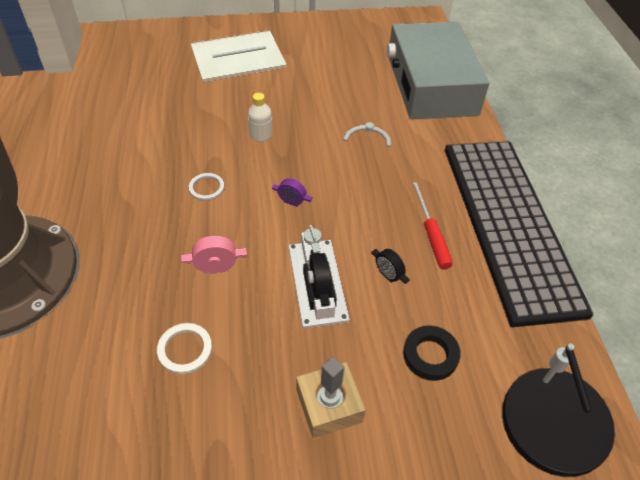

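Run:
```python
from h import *
a=cv2.imread("pics/top0.png")[190:310,230:500];b=cv2.imread("pics/side0.png")[180:450,240:420]
a=cv2.resize(a,None,fx=2,fy=2,interpolation=2);a=cv2.resize(cv2.imread("pics/top0.png")[195:305,310:500],(800,463),interpolation=2)
cv2.imwrite("pics/c1.png",a);cv2.imwrite("pics/c2.png",cv2.resize(b,(400,600),interpolation=2))
```

```text
(no output)
```

View pics/c1.png

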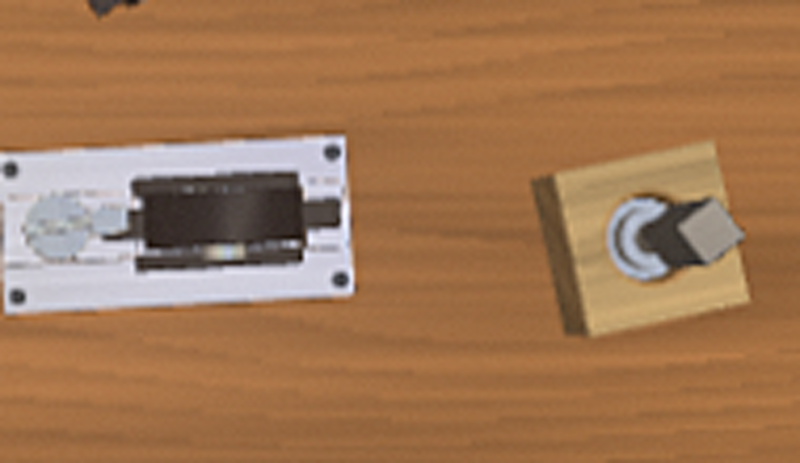

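Candidates for the ear cup in the top picture are the black one in the cradle (360,247), a smaller black one (350,184), purple (256,261) and pink (328,335). I choose the large black one in the cradle: the crop shows the screw and finger on its left (+y), and a light boss facing the robot, so +x faces away. The key stands in its stand at about (462,252).

Run:
```python
from h import *
p=shot("top")
f=lambda u,v,z:ray(p,(310+u*190/800,195+v*110/463),z)
print("mid plate screws")
S=[f(*c,.011) for c in((10,170),(333,152),(341,280),(17,297))]
for s in S:print(s.round(4))
C=[f(*c,.010) for c in((0,153),(345,136),(354,296),(3,313))]
for s in C:print("corner",s.round(4))
d=(S[0]-S[1])+(S[3]-S[2]);yaw=np.arctan2(-d[0],d[1]);m=np.mean(S,0)
print("yaw",yaw,"centre",m,"origin",m[:2]-.018*d[:2]/np.linalg.norm(d[:2]))
print("hub",f(60,228,.061))
print("stand corners",[f(*c,.045)[:2].round(4) for c in((555,177),(714,142),(749,299),(588,336))])
print("stand c",np.mean([f(*c,.045) for c in((555,177),(714,142),(749,299),(588,336))],0))
print("key top",[f(*c,.128)[:2].round(4) for c in((712,197),(746,238),(713,268),(677,229))],f(711,233,.128))
q=shot("side");print(find(q,"key_tip"),find(q,"lock_top"))
```

```text
mid plate screws
[0.5569 0.0055 0.011 ]
[ 0.5648 -0.1466  0.011 ]
[ 0.5045 -0.1496  0.011 ]
[0.4973 0.0025 0.011 ]
corner [0.5649 0.0102 0.01  ]
corner [ 0.5724 -0.1525  0.01  ]
corner [ 0.497  -0.1558  0.01  ]
corner [0.4899 0.0091 0.01  ]
yaw 0.049598251237674765 centre [ 0.5308735  -0.07203684  0.011     ] origin [ 0.5317659  -0.09001471]
hub [ 0.52778716 -0.01614894  0.061     ]
stand corners [array([ 0.5506, -0.2429]), array([ 0.5664, -0.317 ]), array([ 0.4944, -0.3318]), array([ 0.478 , -0.2569])]
stand c [ 0.52236186 -0.28715556  0.045     ]
key top [array([ 0.5372, -0.2877]), array([ 0.5199, -0.3019]), array([ 0.5074, -0.2875]), array([ 0.5238, -0.2725])] [ 0.52206529 -0.28699336  0.128     ]
[(0.69, array([0.4569, 0.2946, 0.0562]), array([258., 118.])), (0.61, array([ 0.5235, -0.2901,  0.0913]), array([331., 379.])), (0.54, array([ 0.5257, -0.0913,  0.0084]), array([314., 290.]))] [(0.64, array([ 0.5284, -0.0203,  0.0616]), array([311., 236.])), (0.36, array([ 0.5166, -0.3089,  0.0445]), array([326., 407.]))]
```

View pics/c2.png

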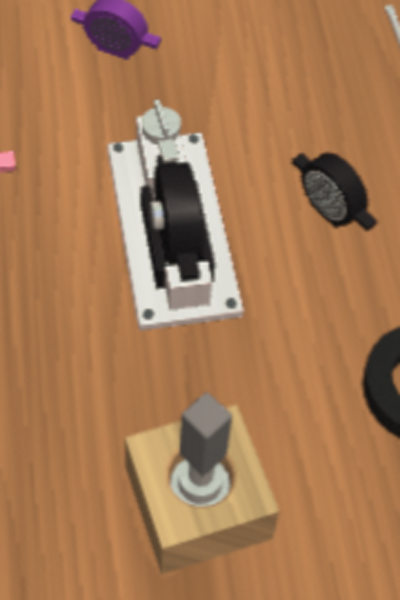

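Crop and side view confirm this: the boss is on the robot side of the upright cup, the screw bar is roughly in line with the slot, and the key handle is turned about 45° in the stand. The slot direction is hidden in the hole, so I will check it after lifting.

```bash
python3 -m creep '[[-0.031,-0.0364,0,0,1],[-0.031,-0.0364,0,0,1],[-0.031,-0.0364,0,0,1],[-0.031,-0.0364,0,0,1],[-0.031,-0.0364,0,0,1],[-0.031,-0.0364,0,0,1],[-0.031,-0.0364,0,0,1],[-0.031,-0.0364,0,0,1],[-0.031,-0.0364,0,0,1],[-0.031,-0.0364,0,0,1]]'
python3 -m creep '[[-0.031,-0.0364,0,0,1],[-0.031,-0.0364,0,0,1],[-0.031,-0.0364,0,0,1],[-0.031,-0.0364,0,0,1],[-0.031,-0.0364,0,0,1],[-0.031,-0.0364,0,0,1],[-0.031,-0.0364,0,0,1],[-0.031,-0.0364,0,0,1],[-0.031,-0.0364,0,0,1],[0,0,0,0.15,1]]'
python3 -m creep '[[0,0,0,0.15,1],[0,0,0,0.15,1],[0,0,0,0.15,1],[0,0,0,0.15,1],[0,0,0,0.15,1],[0,0,0,0.15,1],[0,0,0,0.15,1],[0,0,0,0.15,1],[0,0,0,0.15,1],[0,0,0,0.15,1]]'
python3 -m creep '[[0,0,0,0.15,1],[0,0,0,0.15,1],[0,0,0,0.10,1],[0,0,0,0,1]]'
```

```text
clock: 2.0
position: [0.3859, 0.1225, 0.2926]
ee_rot: [0.605, 3.082, 0.002]
force: [1.2, 0.4, -0.1]
width: 1.002
gripper_force: 0.0
clock: 3.0
position: [0.5193, -0.2922, 0.2925]
ee_rot: [0.844, 3.024, -0.007]
force: [-0.5, -0.0, 0.0]
width: 1.005
gripper_force: 0.0
clock: 4.0
position: [0.5202, -0.2842, 0.2923]
ee_rot: [-2.68, -1.639, -0.001]
force: [0.1, -0.2, -0.6]
width: 1.005
gripper_force: 0.0
clock: 4.4
position: [0.5203, -0.2841, 0.292]
ee_rot: [2.95, 1.081, -0.001]
force: [-0.1, -0.7, 0.1]
width: 0.998
gripper_force: 0.0
```

Run:
```python
from h import *
t=T();print("tool y yaw",np.arctan2(t[1,1],t[0,1]))
p=shot("wrist");cv2.imwrite("pics/w1.png",p["image"]);print(find(p,"key"),find(p,"stand"))
print(p["c2w"].round(3))
for z in(.05,.1281):print(z,proj(p,[[.522,-.287,z]]))
s=readout.observe();print(s["joints"])
```

```text
tool y yaw -0.8681009085398881
[(0.75, array([ 0.5251, -0.2804,  0.1222]), array([325., 223.])), (0.51, array([ 0.5304, -0.1069,  0.0083]), array([181.,  67.]))] [(0.75, array([ 0.5342, -0.281 ,  0.0454]), array([332., 195.]))]
[[ 0.646 -0.736 -0.202  0.574]
 [-0.763 -0.623 -0.172 -0.238]
 [ 0.001  0.265 -0.964  0.386]
 [ 0.     0.     0.     1.   ]]
0.05 [[328.65063081 210.89702198]]
0.1281 [[329.82095712 234.97101858]]
[-0.29880506  0.57630216  1.11956125  1.71073327 -0.55155356  1.21085182
  0.09739853]
```

View pics/w1.png

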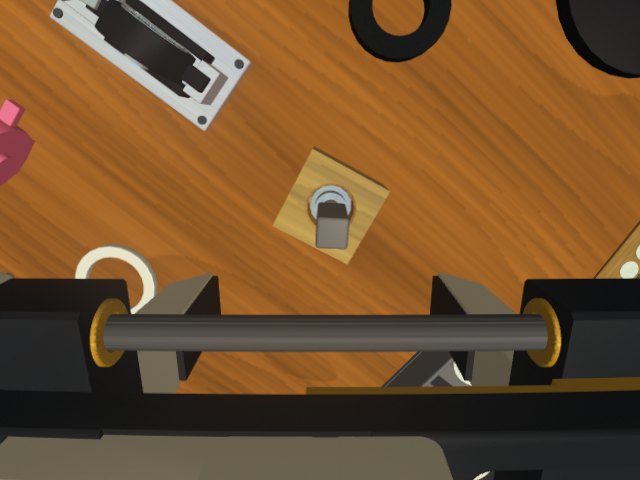

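The picture shows the key handle top at about (332,235), square to the fingers and matching my estimate. Descend and grip.

```bash
python3 -m creep '[[0,0.003,0.045,0,1],[0,0,0.045,0,1],[0,0,0.045,0,1],[0,0,0.007,0,1],[0,0,0,0,0],[0,0,0,0,0],[0,0,0,0,0],[0,0,0,0,0]]' 40
python3 -m creep '[[0,0,0,0,0],[0,0,0,0,0],[0,0,0,0,0]]'
python3 -m creep '[[0,0,-0.02,0,0],[0,0,-0.04,0,0],[0,0,-0.04,0,0],[0,0,-0.04,0,0],[0,0,0,0,0]]'
python3 - <<'E'
from h import *
t=T();print("yaw",np.arctan2(t[1,1],t[0,1]))
p=shot("side");tip=t[:3,3]-[0,0,.142];print(tip,proj(p,[tip]));u,v=proj(p,[tip])[0].astype(int)
cv2.imwrite("pics/s1.png",cv2.resize(p["image"][max(v-90,0):v+40,u-60:u+60],None,fx=4,fy=4,interpolation=2))
E
```

```text
clock: 5.35
position: [0.5227, -0.2872, 0.1519]
ee_rot: [2.947, 1.083, 0.003]
force: [1.1, -0.2, -0.0]
width: 0.7
gripper_force: 0.0
clock: 5.65
position: [0.5221, -0.2866, 0.1504]
ee_rot: [2.949, 1.083, 0.0]
force: [0.7, 0.8, 0.7]
width: 0.443
gripper_force: 0.0
clock: 6.15
position: [0.5231, -0.2888, 0.2953]
ee_rot: [2.944, 1.08, 0.008]
force: [0.2, -0.7, -0.3]
width: 0.02
gripper_force: 0.0
yaw -0.8676139467610291
[ 0.5231007  -0.28878655  0.1532972 ] [[332.30117712 356.77512625]]
```

View pics/s1.png

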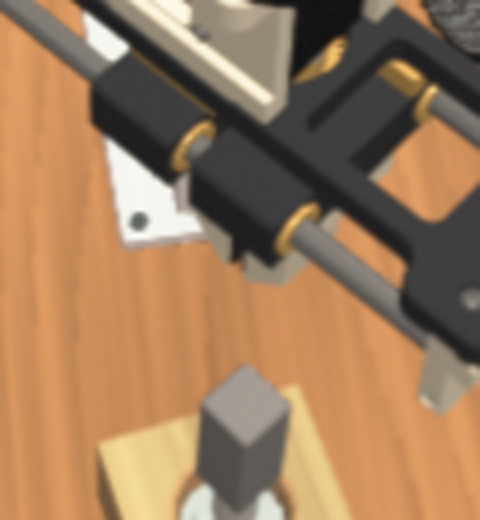

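I lifted before the slow fingers had closed. The key is still standing in its stand, so I open partly, go down again and wait for the grip.

```bash
python3 -m creep '[[0,0,0,0,0.6],[0,0,0,0,0.6],[0,0,0,0,0.6],[0,0,0,0,0.6],[0,0,0,0,0.6],[0,0,0,0,0.6],[0,0,0,0,0.6],[0,0,0,0,0.6]]' 40
python3 -m creep '[[0,0,0.045,0,0.6],[0,0,0.045,0,0.6],[0,0,0.045,0,0.6],[0,0,0.004,0,0.6],[0,0,0,0,0],[0,0,0,0,0],[0,0,0,0,0],[0,0,0,0,0],[0,0,0,0,0],[0,0,0,0,0]]'
python3 -m creep '[[0,0,0,0,0],[0,0,0,0,0],[0,0,0,0,0]]'
```

```text
clock: 7.0
position: [0.522, -0.2867, 0.2902]
ee_rot: [2.949, 1.083, 0.0]
force: [-0.0, -0.5, -0.6]
width: 0.592
gripper_force: 0.0
clock: 8.0
position: [0.5226, -0.2871, 0.1524]
ee_rot: [2.948, 1.082, 0.002]
force: [0.9, 0.4, 8.0]
width: 0.233
gripper_force: 39.5
clock: 8.3
position: [0.5225, -0.2871, 0.1524]
ee_rot: [2.948, 1.082, 0.002]
force: [-1.0, 0.4, 7.8]
width: 0.235
gripper_force: 39.5
```

```bash
python3 -m creep '[[0,0,-0.02,0,0],[0,0,-0.03,0,0],[0,0,-0.04,0,0],[0,0,-0.04,0,0],[0,0,-0.01,0,0],[0,0,0,0,0],[0,0,0,0,0],[0,0,0,0,0]]'
python3 - <<'E'
from h import *
t=T();print("yaw",np.arctan2(t[1,1],t[0,1]),t[:3,3],readout.observe()["joints"].round(2))
p=shot("side");tip=t[:3,3]-[0,0,.1444];u,v=proj(p,[tip])[0].astype(int)
print(find(p,"key_tip"),tip)
cv2.imwrite("pics/s2.png",cv2.resize(p["image"][max(v-60,0):v+60,u-60:u+60],None,fx=5,fy=5,interpolation=2))
E
```

```text
clock: 9.1
position: [0.5215, -0.2859, 0.2895]
ee_rot: [-2.947, -1.082, 0.003]
force: [-0.0, 0.2, -1.0]
width: 0.241
gripper_force: 39.5
yaw -0.8669289105407272 [ 0.5215208  -0.2859316   0.28953592] [-0.29  0.58  1.11  1.71 -0.55  1.21  0.1 ]
[(0.94, array([ 0.5201, -0.291 ,  0.1802]), array([331., 348.]))] [ 0.5215208  -0.2859316   0.14513592]
```

View pics/s2.png

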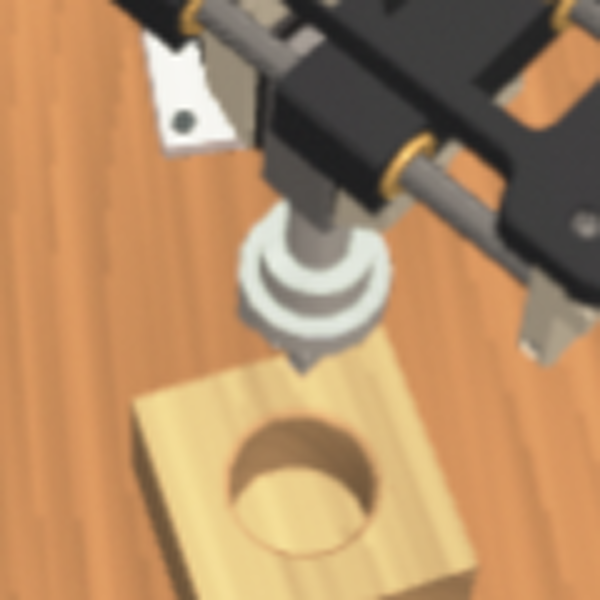

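Run:
```python
from h import *
p=shot("side");t=T();tip=t[:3,3]-[0,0,.1444];u,v=proj(p,[tip])[0].astype(int)
o=p["image"][v-20:v+30,u-30:u+30].copy();S=8
o=cv2.resize(o,None,fx=S,fy=S,interpolation=2);out=[]
for a in(-.867,.704):
    im=o.copy();c=np.array([np.cos(a),np.sin(a),0]);n=np.array([-c[1],c[0],0])
    for s in(1,-1):
        th=np.linspace(-1,1,21)*np.arccos(6/19)
        arc=[tip+19e-3*(np.cos(x)*s*n+np.sin(x)*c) for x in th]
        for z in(0,.011):
            q=(proj(p,np.array(arc)+[0,0,z])-[u-30,v-20]+.5)*S
            cv2.polylines(im,[q.astype(np.int32)],z==0,(0,0,255) if z==0 else (255,0,0),1)
    out.append(im[:,:400])
cv2.imwrite("pics/s3.png",np.hstack([o[:,:]*1]+out)[:, -800:]);
```

```text
(no output)
```

View pics/s3.png

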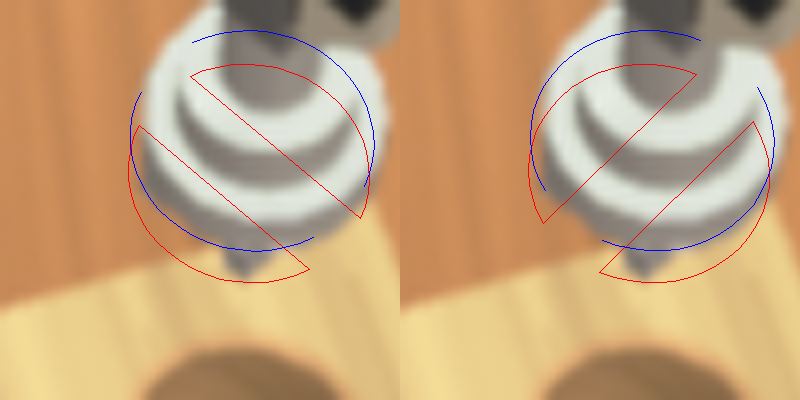

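The foot shows, but the view is too steep to read the slot. I raise the key toward the side camera and turn it for a clearer look, which is also the first turn needed if the slot runs along the closing line.

```bash
python3 -m creep '[[0,0,-0.045,0,0],[0,0,-0.045,0.15,0],[0,0,-0.045,0.15,0],[0,0,-0.045,0.15,0],[0,0,0,0.15,0],[0,0,0,0.05,0],[0,0,0,0,0],[0,0,0,0,0]]'
python3 - <<'E'
from h import *
t=T();print("yaw",np.arctan2(t[1,1],t[0,1]),t[:3,3])
p=shot("side");tip=t[:3,3]-[0,0,.1444];u,v=proj(p,[tip])[0].astype(int);print(u,v)
im=p["image"][v-45:v+35,u-45:u+45];cv2.imwrite("pics/s4raw.png",p["image"])
cv2.imwrite("pics/s4.png",cv2.resize(im,None,fx=7,fy=7,interpolation=2))
E
```

```text
clock: 10.05
position: [0.5219, -0.2866, 0.4706]
ee_rot: [-3.14, -0.087, 0.001]
force: [0.2, -0.3, -1.5]
width: 0.242
gripper_force: 39.5
yaw -1.515353716278194 [ 0.52193408 -0.28657007  0.47060909]
338 275
```

View pics/s4.png

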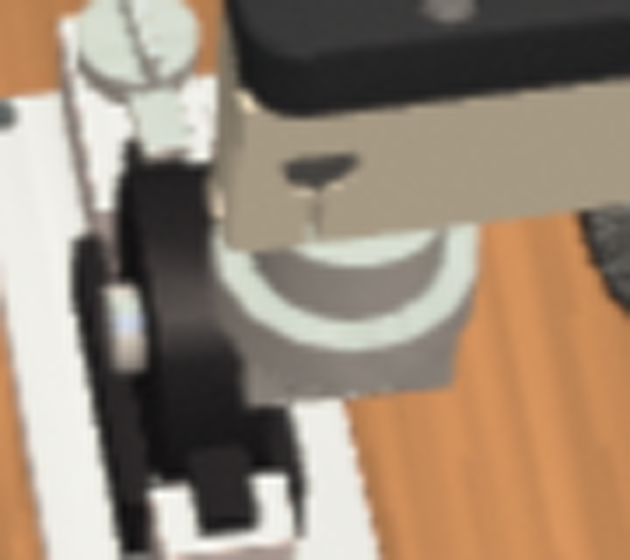

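The foot's lower edge is an unbroken flat line from (240,400) to (450,385) with no notch facing the camera. So the slot runs left to right, across the closing line. I move over the screw and turn the tool −1.565 rad.

```bash
python3 -m creep '[[0.003,-0.0386,0.028,0,0],[0.003,-0.0386,0.028,0,0],[0.003,-0.0386,0.028,0,0],[0.003,-0.0386,0.028,0,0],[0.003,-0.0386,0.028,0,0],[0.003,-0.0386,0.028,0,0],[0.003,-0.0386,0.028,0,0]]'
python3 -m creep '[[0,0,0,-0.15,0],[0,0,0,-0.15,0],[0,0,0,-0.15,0],[0,0,0,-0.15,0],[0,0,0,-0.15,0],[0,0,0,-0.15,0],[0,0,0,-0.15,0],[0,0,0,-0.15,0],[0,0,0,-0.15,0],[0,0,0,-0.15,0]]'
python3 -m creep '[[0,0,0,-0.065,0],[0,0,0,0,0],[0,0,0,0,0]]'
python3 - <<'E'
from h import *
t=T();print("yaw",np.arctan2(t[1,1],t[0,1]),t[:3,3],readout.observe()["joints"].round(2))
p=shot("side");q=shot("top")
for s in(p,q):print(find(s,"key"),find(s,"lock_top"))
cv2.imwrite("pics/s5.png",p["image"])
E
```

```text
clock: 10.8
position: [0.5281, -0.014, 0.2741]
ee_rot: [-3.14, -0.087, -0.0]
force: [0.3, 0.5, -1.6]
width: 0.243
gripper_force: 39.5
clock: 11.8
position: [0.5282, -0.0158, 0.275]
ee_rot: [-2.232, -2.211, 0.001]
force: [0.4, 0.2, -1.8]
width: 0.241
gripper_force: 39.8
clock: 12.1
position: [0.5283, -0.0159, 0.2751]
ee_rot: [-2.169, -2.272, 0.0]
force: [0.8, 0.8, -1.6]
width: 0.238
gripper_force: 39.8
yaw 0.04610435291108518 [ 0.5283216  -0.01586384  0.27507908] [-0.66  0.35  0.79  1.88 -0.29  1.03  0.29]
[(0.59, array([ 0.527 , -0.0308,  0.1893]), array([312., 187.]))] [(0.79, array([ 0.528 , -0.0219,  0.0608]), array([311., 237.]))]
[] []
```

```bash
python3 -m creep '[[0,0,0.04,0,0],[0,0,0.012,0,0],[0,0,0.006,0,0],[0,0,0.004,0,0],[0,0,0,0,0]]'
python3 -m creep '[[0,0,0.003,0,0],[0,0,0,0,0]]'
```

```text
clock: 12.9
position: [0.5287, -0.0159, 0.2136]
ee_rot: [2.168, 2.274, 0.0]
force: [1.0, 0.1, -1.9]
width: 0.245
gripper_force: 39.8
clock: 13.1
position: [0.5287, -0.0157, 0.2106]
ee_rot: [2.167, 2.274, 0.001]
force: [0.2, 0.3, -1.7]
width: 0.238
gripper_force: 39.8
```

```bash
python3 -m creep '[[0,0,0.002,0,0],[0,0,0.001,0,0],[0,0,0,0,0]]'
python3 - <<'E'
from h import *
p=shot("side");cv2.imwrite("pics/s6.png",p["image"])
cv2.imwrite("pics/s6c.png",cv2.resize(p["image"][150:280,230:400],None,fx=4.5,fy=4.5,interpolation=2))
E
python3 -m creep '[[0,0,0,-0.15,0],[0,0,0,-0.15,0]]';python3 -c "
from h import *
print(readout.observe()['ft_torque'])"
```

```text
clock: 13.4
position: [0.5284, -0.0157, 0.2072]
ee_rot: [-2.168, -2.274, -0.0]
force: [0.4, 0.5, -1.5]
width: 0.235
gripper_force: 39.8
clock: 13.65
position: [0.5286, -0.0157, 0.2072]
ee_rot: [1.796, 2.577, -0.0]
force: [2.8, 0.1, -2.0]
width: 0.238
gripper_force: 39.8
[-0.01810489 -0.97517684 -0.0547751 ]
```

The −0.055 N·m reaction shows the key is engaged, so I continue the turn.

```bash
python3 -m creep '[[0,0,0,-0.15,0],[0,0,0,-0.15,0],[0,0,0,-0.15,0],[0,0,0,-0.15,0],[0,0,0,-0.15,0],[0,0,0,-0.15,0],[0,0,0,-0.15,0],[0,0,0,-0.15,0],[0,0,0,-0.15,0],[0,0,0,-0.1,0]]'
python3 -m creep '[[0,0,0,-0.05,0],[0,0,0,0,0]]'
python3 - <<'E'
from h import *
t=T();print("yaw",np.arctan2(t[1,1],t[0,1]),t[:3,3],readout.observe()["joints"].round(2),readout.observe()['ft_torque'])
p=shot("side");cv2.imwrite("pics/s7.png",p["image"])
for d in spotter.boxes_of(p,"lock"):print(d,(p["c2w"]@np.r_[d["centre"],1])[:3])
E
```

```text
clock: 14.65
position: [0.5292, -0.0148, 0.2076]
ee_rot: [-0.366, 3.118, 0.002]
force: [1.1, 3.8, -1.6]
width: 0.24
gripper_force: 39.8
clock: 14.85
position: [0.5289, -0.015, 0.2075]
ee_rot: [-0.435, 3.11, 0.002]
force: [0.0, 4.0, -1.3]
width: 0.237
gripper_force: 39.8
yaw 1.8489594162577752 [ 0.5288565  -0.01496601  0.20745293] [-0.27  0.37  0.26  1.93 -0.13  0.85  1.91] [ 1.12853031 -0.19302368 -0.10190264]
{'centre': [0.0206, 0.0173, 0.9747], 'score': 0.54} [ 0.54762853 -0.02127301  0.0526675 ]
```

```bash
python3 -m creep '[[0,0,0,0.15,0],[0,0,0,0.05,0],[0,0,-0.01,0,0],[0,0,-0.02,0,0],[0,0,-0.04,0,0],[0,0,-0.02,0,0],[0,0,0,0,0],[0,0,0,0,0]]'
python3 - <<'E'
from h import *
t=T();print("yaw",np.arctan2(t[1,1],t[0,1]),t[:3,3])
p=shot("side");cv2.imwrite("pics/s8.png",p["image"])
for d in spotter.boxes_of(p,"lock"):print(d,(p["c2w"]@np.r_[d["centre"],1])[:3])
print(find(p,"key"))
# finger silhouette test: brightness along predicted finger, angle hypotheses
c=np.array([.528,-.0153,.0545]);yaw=.05
for a in(0,.4,.8,1.0,1.2,1.3,1.4,1.5,1.6,1.7):
    th=yaw-np.pi/2+a;pts=[c+r*np.array([np.cos(th),np.sin(th),0]) for r in(.019,.022,.025,.028,.031)]
    q=proj(p,pts).round().astype(int);print(a,[p["image"][v,u].tolist() for u,v in q])
E
```

```text
clock: 15.75
position: [0.5283, -0.0161, 0.2975]
ee_rot: [-0.122, 3.139, -0.0]
force: [-1.2, 0.6, -1.5]
width: 0.238
gripper_force: 39.8
yaw 1.6483580448455526 [ 0.52826148 -0.01606605  0.2974876 ]
{'centre': [0.0076, 0.0126, 0.9703], 'score': 0.89} [ 0.53470062 -0.01900862  0.05884746]
{'centre': [0.0185, 0.0787, 0.906], 'score': 0.62} [ 0.535195   -0.11155927  0.0663736 ]
[(0.62, array([ 0.5261, -0.027 ,  0.1851]), array([311., 187.])), (0.23, array([ 0.5367, -0.11  ,  0.0643]), array([323., 279.]))]
0 [[151, 159, 159], [218, 225, 225], [210, 219, 220], [128, 134, 136], [35, 35, 37]]
0.4 [[211, 220, 221], [220, 227, 227], [220, 227, 227], [220, 227, 227], [222, 228, 228]]
0.8 [[213, 221, 223], [211, 220, 224], [220, 226, 227], [217, 224, 225], [215, 222, 223]]
1.0 [[109, 121, 137], [210, 220, 221], [187, 197, 198], [89, 93, 87], [108, 113, 109]]
1.2 [[182, 195, 193], [127, 137, 144], [126, 134, 140], [124, 131, 137], [206, 216, 218]]
1.3 [[187, 200, 194], [183, 195, 195], [179, 191, 192], [168, 179, 183], [156, 165, 172]]
1.4 [[187, 200, 194], [190, 203, 197], [189, 202, 196], [189, 202, 196], [189, 200, 194]]
1.5 [[189, 201, 195], [192, 205, 197], [191, 204, 197], [192, 204, 197], [191, 204, 197]]
1.6 [[190, 203, 195], [191, 204, 196], [186, 200, 194], [188, 202, 196], [190, 203, 197]]
1.7 [[160, 171, 171], [184, 199, 194], [157, 179, 189], [160, 181, 190], [97, 131, 174]]
```

The finger now lies at about 1.5 rad (pointing along cradle +x), so the screw is unlocked. Next I return the key with the same yaw it had when gripped.

```bash
python3 -m creep '[[0.0045,-0.045,0,0,0],[0.0045,-0.045,0,0,0],[0.0045,-0.045,0,0,0],[0.0045,-0.045,0,0,0],[0.0045,-0.045,0,0,0],[0.0043,-0.045,0,0,0],[0,0,0,0.15,0],[0,0,0,0.15,0],[0,0,0,0.15,0],[0,0,0,0.15,0]]'
python3 -m creep '[[0,0,0,0.15,0],[0,0,0,0.15,0],[0,0,0,0.15,0],[0,0,0,0.15,0],[0,0,0,0.15,0],[0,0,0,0.15,0],[0,0,0,0.15,0],[0,0,0,0.15,0],[0,0,0,0.15,0],[0,0,0,0.15,0]]'
python3 -m creep '[[0,0,0,0.15,0],[0,0,0,0.15,0],[0,0,0,0.115,0],[0,0,0,0,0],[0,0,0,0,0],[0,0,0,0,0]]'
python3 - <<'E'
from h import *
t=T();print("yaw",np.arctan2(t[1,1],t[0,1]),t[:3,3].round(4),readout.observe()["joints"].round(2))
print("tool delta",t[:3,:3].T@(np.array([.5225,-.2871,.1524])-t[:3,3]))
# silhouette check of hole vs key from side
p=shot("side");q=cv2.imread("pics/s2.png")
g=find(p,"key");print(g)
E
```

```text
clock: 16.9
position: [0.522, -0.287, 0.2959]
ee_rot: [-0.821, -3.03, -0.0]
force: [-0.9, 0.2, -1.8]
width: 0.236
gripper_force: 39.8
clock: 17.9
position: [0.5221, -0.2867, 0.2961]
ee_rot: [-2.667, -1.658, 0.002]
force: [0.4, -0.5, -2.2]
width: 0.238
gripper_force: 39.8
clock: 18.5
position: [0.5224, -0.287, 0.2969]
ee_rot: [-2.947, -1.087, 0.001]
force: [-0.5, 0.2, -1.1]
width: 0.239
gripper_force: 39.8
yaw -0.864384048311686 [ 0.5224 -0.287   0.2969] [-0.28  0.56  1.08  1.69 -0.53  1.21  0.07]
tool delta [8.17876112e-05 2.51214331e-04 1.44475212e-01]
[(0.93, array([ 0.5173, -0.2969,  0.1905]), array([330., 349.]))]
```

```bash
python3 -m creep '[[0,0,0.04,0,0],[0,0,0.04,0,0],[0,0,0.012,0,0],[0,0,0,0,0],[0,0,0.006,0,0],[0,0,0.006,0,0],[0,0,0.004,0,0],[0,0,0,0,0]]'
python3 -m creep '[[0,0,0.006,0,0],[0,0,0,0,0]]'
```

```text
clock: 19.4
position: [0.5226, -0.2869, 0.1892]
ee_rot: [-2.949, -1.083, -0.0]
force: [-0.2, -0.6, -1.3]
width: 0.241
gripper_force: 39.8
clock: 19.6
position: [0.5224, -0.2868, 0.1827]
ee_rot: [-2.949, -1.083, 0.001]
force: [-0.2, -0.1, -1.8]
width: 0.241
gripper_force: 39.8
```

```bash
python3 -m creep '[[0,0,0.01,0,0],[0,0,0.008,0,0],[0,0,0.006,0,0],[0,0,0.003,0,0],[0,0,0,0,0]]'
python3 -m creep '[[0,0,0.002,0,0],[0,0,0,0,0]]'
```

```text
clock: 20.1
position: [0.5223, -0.2869, 0.1556]
ee_rot: [-2.949, -1.082, 0.001]
force: [-0.2, -0.4, -0.7]
width: 0.237
gripper_force: 39.8
clock: 20.3
position: [0.5226, -0.287, 0.1542]
ee_rot: [2.949, 1.083, 0.0]
force: [-1.5, -0.5, -1.6]
width: 0.238
gripper_force: 39.8
```

Key is in the hole. Release it (about 2 mm drop at most) and retreat.

```bash
python3 -m creep '[[0,0,0.002,0,0],[0,0,0,0,0.7],[0,0,0,0,0.7],[0,0,0,0,0.7],[0,0,0,0,0.7],[0,0,0,0,0.7],[0,0,0,0,0.7]]'
python3 -m creep '[[0,0,-0.02,0,0.7],[0,0,-0.045,0,0.7],[0,0,-0.045,0,0.7],[0,0,-0.03,0,0.7],[0,0,0,0,0.7]]'
python3 - <<'E'
from h import *
t=T();print("yaw",np.arctan2(t[1,1],t[0,1]),t[:3,3].round(4))
p=shot("side");cv2.imwrite("pics/s9.png",p["image"]);a=cv2.imread("pics/side0.png")
print(find(p,"key"),np.abs(p["image"][340:430,290:370].astype(int)-a[340:430,290:370]).max(2).mean(1).round().tolist())
E
```

```text
clock: 21.0
position: [0.5225, -0.287, 0.1522]
ee_rot: [2.949, 1.083, 0.0]
force: [0.6, 0.4, -0.1]
width: 0.687
gripper_force: 0.0
clock: 21.5
position: [0.5236, -0.2887, 0.2965]
ee_rot: [2.945, 1.081, 0.007]
force: [-0.1, -0.1, -0.2]
width: 0.699
gripper_force: 0.0
yaw -0.8673341350053173 [ 0.5236 -0.2887  0.2965]
[(0.96, array([ 0.524 , -0.2963,  0.0929]), array([332., 383.]))] [54.0, 52.0, 50.0, 47.0, 46.0, 45.0, 44.0, 42.0, 41.0, 39.0, 36.0, 33.0, 32.0, 31.0, 30.0, 31.0, 31.0, 31.0, 31.0, 31.0, 31.0, 31.0, 30.0, 30.0, 30.0, 29.0, 29.0, 29.0, 29.0, 29.0, 28.0, 28.0, 28.0, 28.0, 27.0, 27.0, 27.0, 27.0, 27.0, 27.0, 27.0, 27.0, 27.0, 27.0, 28.0, 28.0, 28.0, 29.0, 30.0, 30.0, 30.0, 30.0, 30.0, 30.0, 30.0, 30.0, 30.0, 31.0, 32.0, 30.0, 30.0, 30.0, 28.0, 30.0, 31.0, 32.0, 33.0, 31.0, 31.0, 31.0, 31.0, 31.0, 30.0, 30.0, 30.0, 29.0, 29.0, 29.0, 29.0, 28.0, 28.0, 28.0, 28.0, 28.0, 28.0, 28.0, 28.0, 28.0, 29.0, 29.0]
```

```bash
python3 -m creep '[[0.027,-0.0288,0,0,0.7],[0.027,-0.0288,0,0,0.7],[0.027,-0.0288,0,0,0.7],[0.027,-0.0288,0,0,0.7],[0.027,-0.0288,0,0,0.7],[0,0,0,-0.15,0.7],[0,0,0,-0.15,0.7],[0,0,0,-0.15,0.7],[0,0,0,-0.15,0.7],[0,0,0,-0.15,0.7]]'
python3 -m creep '[[0,0,0,-0.15,0.7],[0,0,0,-0.017,0.7],[0,0,0,0,0.7],[0,0,0,0,0.7]]'
python3 - <<'E'
from h import *
t=T();print("yaw",np.arctan2(t[1,1],t[0,1]),t[:3,3].round(4),readout.observe()["joints"].round(2))
p=shot("wrist");cv2.imwrite("pics/w2.png",p["image"]);print(find(p,"earcup"),find(p,"key"))
print(t[:3,:3].T@(np.array([.5318,-.0900,.127])-t[:3,3]))
top=[proj(p,[[.5318+x,-.09+.05*x,.084]])[0].round() for x in(-.012,.012)];print(top)
E
```

```text
clock: 22.6
position: [0.5316, -0.0893, 0.2908]
ee_rot: [-2.34, -2.094, 0.003]
force: [-0.8, 0.5, -0.3]
width: 0.705
gripper_force: 0.0
clock: 23.0
position: [0.532, -0.0898, 0.2917]
ee_rot: [-2.169, -2.272, 0.001]
force: [-0.7, -0.4, -0.2]
width: 0.706
gripper_force: 0.0
yaw 0.04642795714960107 [ 0.532  -0.0898  0.2917] [-0.6   0.39  0.91  1.83 -0.34  1.09  0.49]
[(0.85, array([ 0.6486, -0.0636,  0.0465]), array([462., 186.])), (0.64, array([ 0.5276, -0.0856,  0.0779]), array([320., 212.])), (0.6, array([ 0.3798, -0.02  ,  0.0644]), array([137., 119.]))] [(0.46, array([ 0.5214, -0.2701,  0.0386]), array([307., 381.]))]
[-2.07767407e-04 -8.87381066e-05  1.64677580e-01]
[array([310., 220.]), array([341., 220.])]
```

View pics/w2.png

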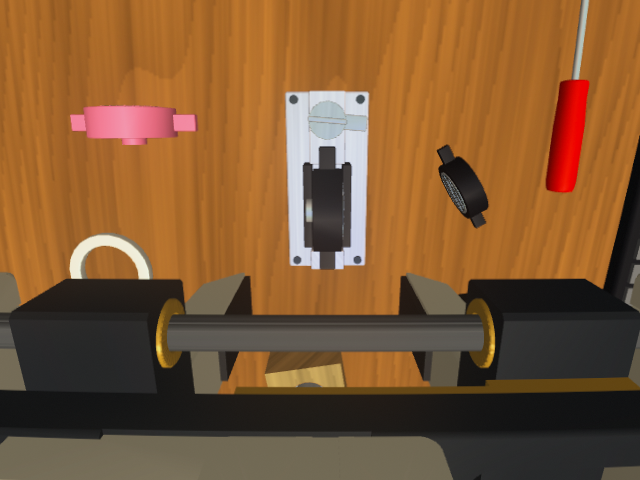

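The picture shows the screw finger turned to +x (350,123). The cup spans columns 312–343 between the slot walls, as predicted, so I descend and grip.

```bash
python3 -m creep '[[0,0.001,0.045,0,0.7],[0,0,0.045,0,0.7],[0,0,0.045,0,0.7],[0,0,0.02,0,0.7],[0,0,0.009,0,0.7],[0,0,0,0,0]]' 40
python3 -m creep '[[0,0,0,0,0],[0,0,0,0,0],[0,0,0,0,0],[0,0,0,0,0],[0,0,0,0,0],[0,0,0,0,0],[0,0,0,0,0],[0,0,0,0,0]]'
```

```text
clock: 23.75
position: [0.533, -0.0899, 0.1276]
ee_rot: [-2.166, -2.275, 0.002]
force: [-0.3, -0.1, 0.1]
width: 0.653
gripper_force: 0.0
clock: 24.55
position: [0.5336, -0.0897, 0.1287]
ee_rot: [2.165, 2.276, 0.001]
force: [-1.0, 1.6, 6.1]
width: 0.259
gripper_force: 40.0
```

```bash
python3 -m creep '[[0,0,-0.01,0,0],[0,0,-0.02,0,0],[0,0,-0.04,0,0],[0,0,-0.045,0,0],[0,0,-0.045,0,0],[0,0,-0.02,0,0],[0,0,0,0,0]]'
python3 -m creep '[[0,0.045,0,0,0],[0,0.045,0,0,0],[0,0.045,0,0,0],[0,0.045,0,0,0],[0,0.045,0,0,0],[0,0.045,0,0,0],[0,0.045,0,0,0],[0,0.045,0,0,0]]'
python3 - <<'E'
from h import *
t=T();print(t.round(3),readout.observe()["joints"].round(2))
p=shot("side");print(find(p,"earcup"))
E
```

```text
clock: 25.25
position: [0.5343, -0.0905, 0.3115]
ee_rot: [2.163, 2.273, 0.006]
force: [-0.5, -0.5, -2.3]
width: 0.256
gripper_force: 40.0
clock: 26.05
position: [0.8847, -0.0716, 0.3062]
ee_rot: [-2.165, -2.274, 0.001]
force: [2.2, 1.2, -0.6]
width: 0.259
gripper_force: 40.0
[[-0.049  0.999 -0.002  0.885]
 [ 0.999  0.049  0.001 -0.072]
 [ 0.001 -0.002 -1.     0.306]
 [ 0.     0.     0.     1.   ]] [-0.16  1.02  0.77  0.59 -0.64  1.66  0.29]
[(0.94, array([0.5096, 0.1068, 0.0389]), array([293., 191.])), (0.92, array([ 0.3649, -0.0353,  0.0435]), array([213., 258.])), (0.59, array([ 0.6523, -0.0748,  0.0387]), array([389., 265.]))]
```

```bash
python3 -m creep '[[0,0.03,0,0,0],[0,0.03,0,0,0],[0,0.03,0,0,0],[0,0.03,0,0,0],[0,0.03,0,0,0]]'
python3 - <<'E'
from h import *
t=T();print(t.round(3),readout.observe()["joints"].round(2))
E
```

```text
clock: 26.65
position: [0.9521, -0.0646, 0.288]
ee_rot: [2.14, 2.227, 0.07]
force: [0.2, 0.3, -1.2]
width: 0.259
gripper_force: 40.0
[[-0.039  0.997  0.069  0.952]
 [ 0.999  0.04  -0.004 -0.065]
 [-0.007  0.069 -0.998  0.288]
 [ 0.     0.     0.     1.   ]] [-0.02  1.23  1.03  0.09 -1.    1.79  0.1 ]
```

The tool tips the right way when the arm runs out of reach (grille side rising). I keep pushing.

```bash
python3 -m creep '[[0,0.05,0,0,0],[0,0.05,0,0,0],[0,0.05,0,0,0],[0,0.05,0,0,0],[0,0.05,0,0,0]]'
python3 - <<'E'
from h import *
t=T();print(t.round(3),readout.observe()["joints"].round(2))
E
```

```text
clock: 27.15
position: [1.0169, -0.0428, 0.2673]
ee_rot: [2.038, 2.125, 0.24]
force: [-0.1, 0.6, -1.6]
width: 0.257
gripper_force: 40.0
[[-0.039  0.969  0.246  1.017]
 [ 0.999  0.043 -0.013 -0.043]
 [-0.023  0.245 -0.969  0.267]
 [ 0.     0.     0.     1.   ]] [-0.04  1.27  1.13  0.09 -1.1   1.58  0.08]
```

```bash
python3 -m creep '[[0,0.048,-0.01,0,0],[0,0.048,-0.01,0,0],[0,0.048,-0.01,0,0],[0,0.048,-0.01,0,0],[0,0.048,-0.01,0,0]]'
python3 - <<'E'
from h import *
t=T();print(t.round(3),readout.observe()["joints"].round(2),(t@[0,0,.0807,1])[:3])
E
```

```text
clock: 27.65
position: [1.0525, -0.0246, 0.3333]
ee_rot: [1.931, 2.019, 0.399]
force: [0.8, -0.4, -3.3]
width: 0.253
gripper_force: 40.0
[[-0.037  0.91   0.413  1.052]
 [ 0.999  0.048 -0.017 -0.025]
 [-0.036  0.412 -0.91   0.333]
 [ 0.     0.     0.     1.   ]] [-0.06  1.22  1.13  0.08 -1.09  1.46  0.06] [ 1.08580391 -0.02603588  0.25978597]
```

```bash
python3 -m creep '[[0,0.046,0.012,0,0],[0,0.046,0.012,0,0],[0,0.046,0.012,0,0],[0,0.046,0.012,0,0],[0,0.046,0.012,0,0]]'
python3 - <<'E'
from h import *
t=T();print(t.round(3),readout.observe()["joints"].round(2),(t@[0,0,.0807,1])[:3])
E
```

```text
clock: 28.15
position: [1.1084, -0.0123, 0.3267]
ee_rot: [1.828, 1.913, 0.541]
force: [0.4, -0.3, -1.9]
width: 0.261
gripper_force: 40.0
[[-0.032  0.828  0.56   1.108]
 [ 0.999  0.051 -0.019 -0.012]
 [-0.044  0.559 -0.828  0.327]
 [ 0.     0.     0.     1.   ]] [-0.07  1.25  1.13  0.08 -1.09  1.26  0.05] [ 1.15365294 -0.01379016  0.25983025]
```

34° so far. Continue the same way.

```bash
python3 -m creep '[[0,0.042,0.022,0,0],[0,0.042,0.022,0,0],[0,0.042,0.022,0,0],[0,0.042,0.022,0,0],[0,0.042,0.022,0,0]]'
python3 - <<'E'
from h import *
t=T();print(t.round(3),readout.observe()["joints"].round(2),(t@[0,0,.0807,1])[:3],np.degrees(np.arcsin(t[2,1])))
E
```

```text
clock: 28.65
position: [1.1609, -0.0032, 0.3117]
ee_rot: [1.725, 1.808, 0.667]
force: [-0.1, 0.2, -2.0]
width: 0.257
gripper_force: 40.0
[[-0.027  0.726  0.687  1.161]
 [ 0.998  0.054 -0.018 -0.003]
 [-0.05   0.685 -0.727  0.312]
 [ 0.     0.     0.     1.   ]] [-0.08  1.3   1.13  0.08 -1.09  1.05  0.04] [ 1.21629294 -0.00467925  0.25308357] 43.253372241357496
```

```bash
python3 -m creep '[[0,0.036,0.034,0,0],[0,0,0,0,0],[0,0,0,0,0]]'
python3 -m creep '[[0.001,-0.033,-0.032,0,0],[0.001,-0.033,-0.032,0,0],[0.001,-0.033,-0.032,0,0],[0.001,-0.033,-0.032,0,0],[0.001,-0.033,-0.032,0,0],[0.001,-0.033,-0.032,0,0],[0,0,0,0,0],[0,0,0,0,0]]'
python3 - <<'E'
from h import *
t=T();print(t.round(3),readout.observe()["joints"].round(2),(t@[0,0,.0807,1])[:3],np.degrees(np.arcsin(t[2,1])))
E
```

```text
clock: 28.95
position: [1.1717, -0.0023, 0.3004]
ee_rot: [1.706, 1.789, 0.689]
force: [-0.2, 0.5, -2.1]
width: 0.258
gripper_force: 40.0
clock: 29.75
position: [0.9861, -0.0072, 0.3151]
ee_rot: [1.699, 1.772, 0.713]
force: [0.7, 0.5, -0.9]
width: 0.26
gripper_force: 40.0
[[-0.024  0.69   0.723  0.986]
 [ 0.999  0.048 -0.013 -0.007]
 [-0.043  0.722 -0.691  0.315]
 [ 0.     0.     0.     1.   ]] [-0.51  0.88  0.94  1.29 -1.23  0.61  0.79] [ 1.04442053 -0.00819564  0.25934924] 46.2127747253658
```

```bash
python3 -m creep '[[0.001,-0.0327,-0.031,0,0],[0.001,-0.0327,-0.031,0,0],[0.001,-0.0327,-0.031,0,0],[0.001,-0.0327,-0.031,0,0],[0,0,0,0,0],[0,0,0,0,0],[0,0,0,0,0],[0,0,0,0,0]]'
python3 - <<'E'
from h import *
t=T();print(readout.observe()["joints"].round(2),readout.observe()["dq"].round(3),(t@[0,0,.0807,1])[:3],np.degrees(np.arcsin(t[2,1])),t[2].round(3))
p=shot("side");cv2.imwrite("pics/end.png",p["image"])
for n in("earcup","key","lock","glue","frame_ring","ear_pad","mesh_ring","driver","yoke"):print(n,find(p,n,4))
q=shot("top");print("top",find(q,"earcup",5),find(q,"key"))
E
```

```text
clock: 30.55
position: [0.8094, -0.008, 0.3056]
ee_rot: [1.693, 1.772, 0.711]
force: [0.2, 0.2, -1.8]
width: 0.258
gripper_force: 40.0
[-0.56  0.52  0.7   1.8  -1.29  0.27  1.13] [-0.001  0.005 -0.001  0.016  0.001 -0.001  0.002] [ 0.86789776 -0.00916891  0.2499676 ] 46.31117084603048 [-0.048  0.723 -0.689  0.306]
earcup [(0.97, array([ 0.6574, -0.0756,  0.0373]), array([392., 265.])), (0.94, array([ 0.8536, -0.0332,  0.263 ]), array([539., 138.])), (0.82, array([0.5101, 0.1074, 0.0355]), array([293., 192.])), (0.65, array([ 0.3665, -0.0344,  0.0463]), array([214., 256.]))]
key [(0.68, array([ 0.5206, -0.2974,  0.0919]), array([329., 384.])), (0.52, array([0.4568, 0.2946, 0.0567]), array([258., 118.]))]
lock [(0.66, array([ 0.5377, -0.0177,  0.0582]), array([316., 236.])), (0.56, array([ 0.5166, -0.3076,  0.0463]), array([326., 406.]))]
glue [(0.68, array([0.4594, 0.2963, 0.0573]), array([259., 117.]))]
frame_ring [(0.77, array([ 0.3117, -0.177 ,  0.0136]), array([181., 346.]))]
ear_pad [(0.76, array([ 0.6936, -0.23  ,  0.022 ]), array([435., 351.]))]
mesh_ring [(0.66, array([0.3502, 0.1627, 0.0128]), array([207., 185.]))]
driver [(0.72, array([ 0.8598, -0.0372,  0.2612]), array([544., 140.])), (0.72, array([ 0.6904, -0.2311,  0.019 ]), array([432., 353.])), (0.68, array([ 0.748 , -0.0167,  0.0205]), array([435., 239.]))]
yoke [(0.88, array([0.687 , 0.2926, 0.0054]), array([369., 131.]))]
top [(0.52, array([ 0.8678, -0.0144,  0.2507]), array([326.,  27.])), (0.48, array([ 0.3383, -0.0288,  0.0448]), array([331., 349.]))] [(0.62, array([ 0.5225, -0.2817,  0.0926]), array([470., 251.]))]
```

The cup centre is at 0.25 m with the grille 46° up and held still. The key is standing in its stand and the screw is turned. Handing in.

```bash
python3 -c "
from cell import workorder
print(workorder.sign_off())"
```

```text
the job is handed in; nothing more can be done
None
```

Job handed in at about 31 s: I turned the screw about a quarter turn anticlockwise with the key, put the key back standing in its stand, and am holding the ear cup still with its centre at about 0.25 m and the grille tipped about 46° up.

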